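# Half-lock the puzzle tin

### The arm

A 6-joint arm with a two-finger parallel gripper is mounted at the origin on the work surface. World frame = base frame: x ahead of the robot, y to its left, z up, the work surface at z = 0. Lengths are in m, angles in rad, forces in N, time in s.
With the tool pointing down it reaches from about 0.425 to 1.125 m from the base axis. Payload 14.9 kg.
Tool frame: the origin (TCP) lies on the mounting face of the last link; the fingertips stand 191 mm ahead of it and the grasp point (between the pads) lies 172 mm ahead of it; z points along the fingers, y is the line along which they close (so a half turn about z gives the same grasp; the last joint's range is limited). The gripper opens to 91 mm and grips with 3 to 60 N. Pads are 32 mm wide; open, the fingers measure 118 mm over their backs; the gripper's body (76 mm by 178 mm) begins 60 mm behind the grasp point.
Start: joints at [1.075, 0.379, 1.734, -0, 1.028, -0.033], TCP at [0.313, 0.626, 0.405] pointing down, gripper open.
Joint ranges: [-2.77, 2.77], [-0.74, 2.19], [0, 2.66], [-1.06, 4.2], [0.31, 2.87], [-3.08, 3.08]. Speed limits (rad/s): [1.89, 1.89, 2.39, 3.14, 3.14, 3.14].

### API

Orientations are given as a unit quaternion [w, x, y, z].
In Python, from bench import bot gives the robot as it stands.
- The arm moves only by the shell command python3 -m pendant 'ROWS'. ROWS is JSON, a list of rows, each a list of 7 numbers: the shift along the tool's x, y, z in m, then the turn, a rotation vector about the tool's x, y, z in degrees, then the finger opening in m, from 0 to 0.0912. In form: [[x, y, z, wx, wy, wz, grip], ...]. A call has 1 to 12 rows; each row is the pose to reach, as a shift and turn from the pose commanded when the call began, along the tool's axes at that moment; what a row does not reach only later rows make up. A row lasts 1/10 s, in which the tool goes at most 50 mm and 8.59 degrees, less where a joint would pass 70% of its speed; a pose out of reach is approached as far as the arm can. A call with a gripper value outside its range is refused whole. The fingers move at their own pace and stop on an object; the grip force is fixed at half the most. Time passes only in rows, so rows that repeat a pose let the fingers close. It gives the time, the measured TCP pose, the force, the opening and the grip force at its end, in the units of the state.
- bot.read_state(): the state, without advancing time (a new reading comes with each control period).
- bot.get_image(name): name is "side" or "top" or "wrist"; returns (picture, depth): 480x640x3 uint8, blue, green, red; 480x640 float32, m along the optical axis (not along the pixel's ray), 0 where there is no reading.
- bot.get_calibration(name): a dict with "camera_matrix" (3x3 intrinsics, pixels), "origin" and "orientation" of the camera in the world. Camera axes: x right, y down, z forward; pixel columns grow to the right and rows downward; lengths in m; the calibration is good to about 2 mm. A picture is of the moment at which its call begins: read the wrist's pose just before it. get_calibration takes no time and is no camera call; for the wrist camera it gives the pose at the moment of the call.
- bot.sign_off(): hands the job in; it is judged then, once.
Trained networks look in the newest picture that a camera, given by its name, has taken for a name from the list of things; names that differ only in an ending like _2 or _b are one class to them, and where a whole thing is asked for, a point or a joint stands for the part that bears it (a point fixed in the world has none). Each returns a list of dicts, best first, with "score" (0 to 1); they miss things now and then, are a little off and sometimes report something else, mostly with a low value. They report only what shows in the picture. A call takes as long as a camera call. They do not tell look-alikes from the thing itself.
- bot.recognise(camera, thing): "uv" ([column, row] in pixels, amid what is visible of it).
- bot.masks_of(camera, thing): "pixels" (480x640 bool, what is visible of it) and "uv" ([column, row] in pixels, amid what is visible of it).
The state is a dict: "t": time; "q": joint angles; "qd": joint speeds; "tau": joint torques, N m; "eef_pos": TCP position; "orientation": TCP orientation; "force": force on the tool from outside, world axes, zero at the start; "torque": the same for the moment, N m; "finger_gap": finger opening in m; "grasp_force": force on a finger pad.
Only numpy, scipy, OpenCV 4.12 (cv2) and the standard library are available. Lean on these libraries where they do the work, as an engineer would, in place of code of your own. Each camera call takes 0.05 s, during which the arm holds its last target. There are 200 camera calls.

### The job

Put the bayonet lid on the puzzle tin: drop its lugs through the entry slots until the lid sits flat on the tin, then twist it clockwise (seen from above) until its bar points at the two green halfway marks, and never on as far as the lock click near the red marks. The catch in the tin is sprung and turns the lid back if you let go, so finish still gripping the lid, steady at the green marks. Leave the cups, the car and the whistle where they are.

Things in the scene. Friction and masses are not known exactly. Their poses are not given: they have to be found in the camera images.
- lid: Loose cream lid, 110 g, right way up on the board. Origin: centre of its underside, z up. White plug of radius 30.5 mm, z 0-16 mm; at its foot two lugs along +x and -x, out to radius 38 mm, 14 mm wide in y, z 0-8 mm. Disc of radius 42 mm, z 16-21 mm. On top a wooden grip bar with red ends, along x above the lugs (see lid_bar). The lid is the same after a half turn.
- lid_bar (a point): Grip point on the lid's axis, 45 mm above its underside. The bar is 76 mm long along the lid's x, 12 mm wide along its y, z 21-55 mm above the underside: grip it across y from above. Bar and lugs point the same way.
- tin: Round blue tin fixed to the board, outer radius 52 mm, 70 mm high. Origin: centre of its underside, z up. Two entry slots for the lugs lie at its +x and -x (white marks on the rim). Seated, the lid's origin is 54 mm above this origin. Clockwise from above, green marks lie 50 deg and red marks 100 deg past the slots; a sprung click nose is met from 65 deg. Anticlockwise is blocked.
- tin_mouth (a point): Centre of the tin's mouth, 70 mm above its underside. Grey inward collar, inner radius 33 mm, 6 mm thick, cut by the two slots, each about 20 mm wide and open out to radius 41 mm. With the lid's x along the tin's x (either way round) the lugs drop through until the disc rests on the collar; turned, they run under the collar with 2 mm of play up and down.
- half_marks: The two green halfway marks on the tin's rim, at radius 42 to 52 mm, 70 mm above the tin's underside. Same origin as the tin; its x axis passes through both marks, so the lid is at halfway when the lid's x lies along this x, either way round.
- catch (a joint): Sprung brass ring inside the tin, pushed round by the lugs: rad, clockwise from above, 0 at rest. The lugs meet it after about 6 deg of lid turn, so it reads about 0.76 with the lid halfway. Spring 0.12 N m per rad: it drives the lid most of the way back if released. End of travel 1.64; beyond 1.2 the lid is clicking into its lock.
- cups: Nested yellow silicone building cups, bystander, 66 mm across at the rim, 56 mm high. Origin: centre of the underside.
- car: Teal plastic race car, bystander, 80 mm long along its x, 44 mm wide, 33 mm high. Origin: centre between the wheels at board level.
- whistle: Stainless steel toy whistle, bystander, 55 mm long along its x, 18 mm wide, 20 mm high. Origin: under its round barrel, at board level.
Not all that is in view belongs to the job. Leave any pink, purple or turquoise look-alike of the lid alone.

How it is judged:
On the way:
1. the lid sits flat on the tin with its lugs down through the entry slots (horizontal distance between lid and tin below 0.005 m and z of lid in the frame of tin between 0.05 and 0.0575 m and angle between lid's own z axis and vertical below 0.08 rad and angle between the x axis of lid and the x axis of tin, either way round below 0.26 rad), for 0.1 s.
At the end, for the whole second after the job is handed in: Lid flat on the tin (centred within 5 mm, seated within 3.5 mm, tilt under 0.08 rad), bar within 0.14 rad of the green marks, catch pushed round over 0.5 rad, lid steady and still gripped (over 1 N); cups, car and whistle within 30 mm of their starts (horizontal distance between lid and tin below 0.005 m and z of lid in the frame of tin between 0.05 and 0.0575 m and angle between lid's own z axis and vertical below 0.08 rad and angle between the x axis of lid and the x axis of half_marks, either way round below 0.14 rad and value of joint catch above 0.5 rad and angular speed of lid below 0.2 rad/s and contact force between the fingers and lid above 1 N and not (distance of any of cups, car, whistle from where it was at the start of the episode above 0.03 m)); the arm keeps its last pose, push and grip.
It fails at once if the lid is turned on into its lock click (catch beyond 1.2 rad) (value of joint catch above 1.2 rad).
It fails at once if the cups, the car or the whistle is moved by more than 30 mm (distance of any of cups, car, whistle from where it was at the start of the episode above 0.03 m).
It also fails if it takes over 42 s, if anything falls off the work surface, if the arm or the gripper's body presses on something with over 40 N, if the wrist force passes 120 N, or if a joint passes its speed limit or range.

## Working session

There is one attempt and no reset: what is moved stays moved. The work goes in short steps, Python scripts to look and compute and a shell command to move; the robot and the scene stay as the last step left them, time stands still between calls to the robot, and variables do not carry over. Pictures are saved under pics/ and viewed, at most 10 in all, crops included, and the job is handed in when it is done.

```bash
mkdir -p pics; cat > h.py <<'E'
import numpy as np, cv2
from bench import bot
from scipy.spatial.transform import Rotation as R
def Rq(q): return R.from_quat([q[1],q[2],q[3],q[0]])
def cloud(cam, depth, cal=None):
    c=cal or bot.get_calibration(cam); K=np.array(c["camera_matrix"])
    v,u=np.mgrid[0:480,0:640]
    p=np.stack([(u-K[0,2])/K[0,0]*depth,(v-K[1,2])/K[1,1]*depth,depth],-1)
    return Rq(c["orientation"]).apply(p.reshape(-1,3)).reshape(480,640,3)+np.array(c["origin"])
E
python3 - <<'E'
from h import *
print(bot.read_state())
ims=[]
for c in ("top","side"):
    im,d=bot.get_image(c); np.savez(f"{c}0.npz",im=im,d=d); P=cloud(c,d)
    print(c,bot.get_calibration(c))
    for t in ("lid","tin","cups","car","whistle"):
        for r in bot.masks_of(c,t):
            m=r["pixels"]&(d>0)
            q=P[m]
            if len(q): print(c,t,round(r["score"],2),np.round(r["uv"]),m.sum(),np.median(q,0).round(3),"zmax",np.percentile(q[:,2],98).round(3))
    cv2.imwrite(f"pics/{c}0.png",im)
E
```

```text
{'t': 0.0, 'q': array([ 1.07469994e+00,  3.79401098e-01,  1.73480092e+00,  4.98882358e-06,
        1.02848805e+00, -3.33028410e-02]), 'qd': array([-0.00151168,  0.00212405,  0.00026149, -0.00060858, -0.00031756,
       -0.00040726]), 'tau': array([ 7.32417466e-04, -7.63738489e+01, -4.34361792e+01,  6.50617504e-02,
        4.24110680e-02, -8.27917370e-05]), 'eef_pos': array([0.31242737, 0.62618943, 0.40408338]), 'orientation': array([-1.45613861e-04,  2.29338510e-01,  9.73346571e-01, -5.29037650e-04]), 'force': array([-0.14290917, -0.09059477, -0.10263415]), 'torque': array([-0.02485358, -0.01069305, -0.00142365]), 'grasp_force': 0.0, 'finger_gap': 0.09157121754294763}
top {'camera_matrix': array([[537.1616511 ,   0.        , 315.66198136],
       [  0.        , 537.1616511 , 241.34087035],
       [  0.        ,   0.        ,   1.        ]]), 'origin': array([0.28685781, 0.03451958, 1.15569586]), 'orientation': array([ 0.07679271, -0.68242473,  0.72260217, -0.07902834])}
top lid 0.83 [191. 291.] 1229 [0.45  0.295 0.021] zmax 0.057
top lid 0.81 [208. 223.] 1112 [0.593 0.251 0.022] zmax
[... 683 characters left out ...]
ntation': array([-0.33088918,  0.91560669, -0.2169362 ,  0.07152223])}
side lid 0.97 [215. 188.] 1228 [0.449 0.285 0.021] zmax 0.055
side lid 0.7 [188. 267.] 1767 [0.352 0.12  0.021] zmax 0.055
side lid 0.66 [313. 274.] 1716 [0.524 0.011 0.021] zmax 0.055
side lid 0.62 [251. 233.] 1412 [0.473 0.146 0.024] zmax 0.055
side lid 0.58 [290. 176.] 1135 [0.587 0.242 0.026] zmax 0.055
side cups 0.93 [485. 309.] 1690 [ 0.73  -0.171  0.043] zmax 0.056
side cups 0.26 [252. 233.] 1380 [0.473 0.146 0.026] zmax 0.055
side car 0.57 [362. 179.] 779 [0.719 0.187 0.021] zmax 0.033
side whistle 0.65 [253. 234.] 1472 [0.473 0.146 0.023] zmax 0.055
side whistle 0.53 [392. 239.] 229 [0.693 0.022 0.018] zmax 0.021
```

View pics/top0.png

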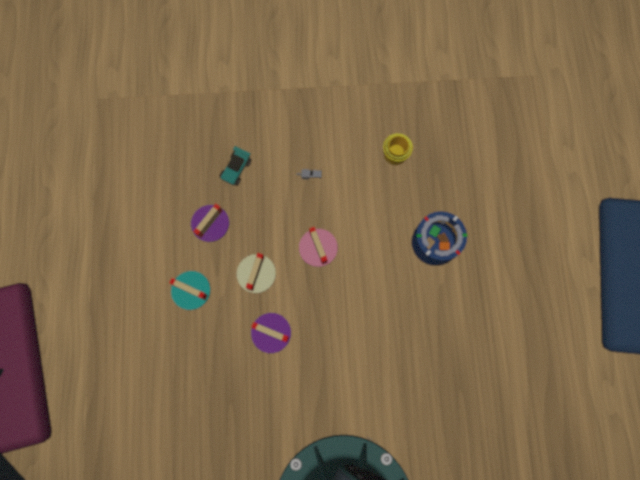

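View pics/side0.png

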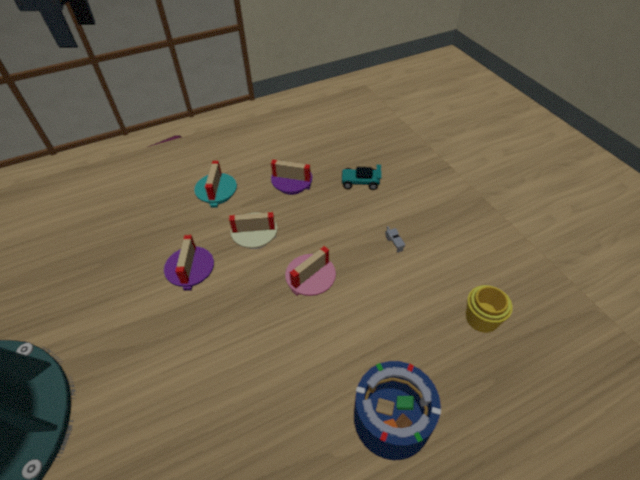

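Five lid-shaped things show in the top view: cream (257,273), pink (317,246), purple (210,223), purple (272,334) and turquoise (191,291). Only the one at (257,273) is cream as described. I'll confirm it in a crop and measure the lid and tin.

```bash
cat >> h.py <<'E'
from scipy.optimize import least_squares
def circ(p,r=None):
    c0=p.mean(0)
    if r: s=least_squares(lambda c:np.hypot(*(p-c).T)-r,c0,loss="soft_l1",f_scale=.001); return s.x
    s=least_squares(lambda c:np.hypot(*(p-c[:2]).T)-c[2],[*c0,.04],loss="soft_l1",f_scale=.001); return s.x
def lidpose(P,m):
    q=P[m]; b=q[(q[:,2]>.048)&(q[:,2]<.062)]
    (cx,cy),(w,h),a=cv2.minAreaRect((b[:,:2]*1000).astype(np.float32))
    e=b[:,:2]-b[:,:2].mean(0); v=np.linalg.svd(e,full_matrices=False)[2][0]
    dd=q[(q[:,2]>.014)&(q[:,2]<.03),:2]; hull=cv2.convexHull(dd.astype(np.float32))[:,0]
    print(" bar rect c",round(cx,1),round(cy,1),"size",round(w,1),round(h,1),"yaw",np.degrees(np.arctan2(v[1],v[0])).round(1)," disc",circ(hull).round(4))
def marks(P,im,c,zr=.07):
    r=np.hypot(P[...,0]-c[0],P[...,1]-c[1]); hsv=cv2.cvtColor(im,cv2.COLOR_BGR2HSV); H,S,V=cv2.split(hsv)
    rim=(r>.041)&(r<.053)&(abs(P[...,2]-zr)<.006)
    for n,m in dict(green=(H>45)&(H<85)&(S>120),red=((H<8)|(H>172))&(S>120),white=(S<50)&(V>140)).items():
        k=rim&m; a=np.arctan2(P[...,1]-c[1],P[...,0]-c[0])[k]
        ax=np.angle(np.exp(2j*a).mean())/2 if k.any() else np.nan
        print(" ",n,k.sum(),"axis deg",np.degrees(ax).round(1),"conc",abs(np.exp(2j*a).mean()).round(2), "hist",np.unique(np.round(np.degrees(a)/10)*10,return_counts=True))
E
python3 - <<'E'
from h import *
for c,uv in (("top",(257,273)),("side",(251,233))):
    z=np.load(f"{c}0.npz"); im,d=z["im"],z["d"]; P=cloud(c,d)
    v,u=np.mgrid[0:480,0:640]
    m=(np.hypot(u-uv[0],v-uv[1])<32)&(d>0)
    m&=(P[...,2]>.014)&(np.hypot(P[...,0]-.475,P[...,1]-.15)<.06)
    print(c); lidpose(P,m)
    q=P[(abs(P[...,2]-.07)<.005)&(np.hypot(P[...,0]-.53,P[...,1]+.24)<.08)]
    hull=cv2.convexHull(q[:,:2].astype(np.float32))[:,0]; t=circ(hull); print(" tin",t,np.median(q[:,2]))
    marks(P,im,t)
im=np.load("top0.npz")["im"]; a=cv2.resize(im[240:310,220:300],None,fx=5,fy=5,interpolation=3)
im=np.load("side0.npz")["im"]; b=cv2.resize(im[350:460,340:460],None,fx=3.2,fy=3.1818,interpolation=3)[:350]
cv2.imwrite("pics/crop1.png",np.hstack([a,b]))
E
```

```text
top
 bar rect c 479.2 155.8 size 12.9 76.2 yaw 159.1  disc [0.4794 0.1557 0.0415]
 tin [ 0.52855601 -0.2371967   0.05225252] 0.06962838852925124
  green 29 axis deg 87.7 conc 0.99 hist (array([-100.,  -90.,   80.,   90.]), array([ 2, 11,  5, 11]))
  red 23 axis deg 37.8 conc 1.0 hist (array([-140.,   30.,   40.]), array([12,  2,  9]))
  white 14 axis deg -42.8 conc 1.0 hist (array([-40., 140.]), array([7, 7]))
side
 bar rect c 477.2 155.7 size 15.0 75.7 yaw 159.3  disc [0.477  0.1557 0.0419]
 tin [ 0.52655995 -0.23716847  0.05227355] 0.06939186107052064
  green 85 axis deg 87.7 conc 1.0 hist (array([-100.,  -90.,   80.,   90.]), array([ 6, 45,  8, 26]))
  red 74 axis deg 37.5 conc 1.0 hist (array([-150., -140.,   30.,   40.]), array([ 3, 41,  6, 24]))
  white 63 axis deg -42.4 conc 1.0 hist (array([-40., 130., 140.]), array([33,  5, 25]))
```

View pics/crop1.png

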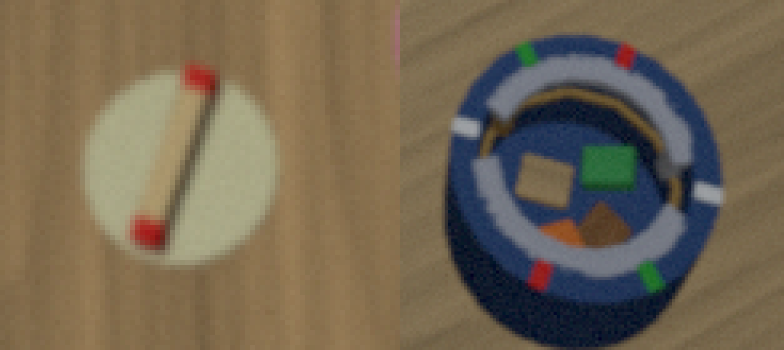

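The crop shows the cream lid with no lug or colour oddities, so it is the right one. The tin's white, green and red marks are 50° apart, as specified. Both cameras agree: lid (0.478, 0.156), bar yaw 159.2°; tin (0.5275, -0.237), slots at 137.4°, green marks at 87.6°. Next I work out the first move.

```bash
cat >> h.py <<'E'
def goal(g,yaw):
    "grasp point g (world), tool pointing down with tool x at yaw deg -> shift and turn in tool axes"
    s=bot.read_state(); r=Rq(s["orientation"])
    y=np.radians(yaw); x=np.array([np.cos(y),np.sin(y),0]); z=np.array([0,0,-1.]); M=np.stack([x,np.cross(z,x),z],1)
    t=np.array(g)-.172*z; d=r.inv().apply(t-s["eef_pos"]); w=np.degrees((r.inv()*R.from_matrix(M)).as_rotvec())
    print("t",round(s["t"],2),"shift",d.round(4),"turn",w.round(2),"grasp now",(s["eef_pos"]+r.apply([0,0,.172])).round(4),"toolx yaw",np.degrees(np.arctan2(*r.apply([1,0,0])[1::-1])).round(2),"F",s["force"].round(1),"M",s["torque"].round(2),"gap",round(s["finger_gap"],4),"gf",round(s["grasp_force"],1))
E
python3 -c "
from h import *
goal([.478,.156,.15],159.2)"
```

```text
t 0.6 shift [-0.3581 -0.347   0.0827] turn [ 0.    0.   -5.72] grasp now [0.3125 0.6264 0.2327] toolx yaw 153.48 F [-0.4  0.3  0.5] M [-0.02 -0.03  0.04] gap 0.0913 gf 0.0
```

```bash
python3 -m pendant '[[-0.358,-0.347,0.083,0,0,-5.7,0.09],[-0.358,-0.347,0.083,0,0,-5.7,0.09],[-0.358,-0.347,0.083,0,0,-5.7,0.09],[-0.358,-0.347,0.083,0,0,-5.7,0.09],[-0.358,-0.347,0.083,0,0,-5.7,0.09],[-0.358,-0.347,0.083,0,0,-5.7,0.09],[-0.358,-0.347,0.083,0,0,-5.7,0.09],[-0.358,-0.347,0.083,0,0,-5.7,0.09],[-0.358,-0.347,0.083,0,0,-5.7,0.09],[-0.358,-0.347,0.083,0,0,-5.7,0.09],[-0.358,-0.347,0.083,0,0,-5.7,0.09],[-0.358,-0.347,0.083,0,0,-5.7,0.09]]'
python3 - <<'E'
from h import *
goal([.478,.156,.15],159.2)
cal=bot.get_calibration("wrist"); im,d=bot.get_image("wrist"); P=cloud("wrist",d,cal)
cv2.imwrite("pics/w1.png",im)
m=(d>0)&(P[...,2]>.014)&(np.hypot(P[...,0]-.478,P[...,1]-.156)<.06)&(P[...,2]<.07)
print(m.sum()); lidpose(P,m)
goal([.478,.156,.045],159.2)
E
```

```text
t: 1.8
eef_pos: [0.4783, 0.155, 0.3217]
orientation: [-0.0, 0.182, 0.983, -0.0]
force: [-0.4, 0.5, -0.1]
finger_gap: 0.09
grasp_force: 0.0
t 1.8 shift [ 0.0007  0.0008 -0.0003] turn [-0.   -0.01 -0.17] grasp now [0.4783 0.155  0.1497] toolx yaw 159.03 F [-0.4  0.5 -0.1] M [ 0.04  0.02 -0.02] gap 0.09 gf 0.0
7041
 bar rect c 479.4 156.6 size 12.0 77.9 yaw -20.6  disc [0.4791 0.1567 0.0417]
t 1.85 shift [ 0.000e+00 -1.000e-04  1.048e-01] turn [ 0.01  0.   -0.08] grasp now [0.4781 0.156  0.1498] toolx yaw 159.12 F [0.9 0.4 0.2] M [ 0.   -0.03 -0.  ] gap 0.0902 gf 0.0
```

```bash
python3 -m pendant '[[-0.001,0,0.05,0,0,0,0.09],[-0.001,0,0.09,0,0,0,0.09],[-0.001,0,0.103,0,0,0,0.05],[-0.001,0,0.103,0,0,0,0],[-0.001,0,0.103,0,0,0,0],[-0.001,0,0.103,0,0,0,0],[-0.001,0,0.103,0,0,0,0],[-0.001,0,0.103,0,0,0,0],[-0.001,0,0.103,0,0,0,0]]'
python3 -c "
from h import *
goal([.478,.156,.16],159.2)"
```

```text
t: 2.75
eef_pos: [0.479, 0.1557, 0.2193]
orientation: [0.0, 0.181, 0.984, 0.0]
force: [-0.6, 1.4, -0.4]
finger_gap: 0.0374
grasp_force: 0.0
t 2.75 shift [ 0.001  -0.     -0.1127] turn [ 0.03  0.04 -0.02] grasp now [0.4792 0.1557 0.0473] toolx yaw 159.18 F [-0.6  1.4 -0.4] M [ 0.    0.06 -0.04] gap 0.0374 gf 0.0
```

Fingers still closing.

```bash
python3 -m pendant '[[0,0,0,0,0,0,0],[0,0,0,0,0,0,0],[0,0,0,0,0,0,0],[0,0,0,0,0,0,0],[0,0,0,0,0,0,0],[0,0,0,0,0,0,0]]'
python3 -c "
from h import *
goal([.478,.156,.16],159.2)"
```

```text
t: 3.35
eef_pos: [0.4789, 0.1557, 0.2187]
orientation: [-0.0, 0.181, 0.984, -0.0]
force: [0.8, -0.3, -0.0]
finger_gap: 0.0115
grasp_force: 30.0
t 3.35 shift [ 0.0009 -0.     -0.1133] turn [-0.   -0.   -0.02] grasp now [0.4789 0.1557 0.0467] toolx yaw 159.18 F [ 0.8 -0.3 -0. ] M [-0.05  0.01 -0.02] gap 0.0115 gf 30.0
```

```bash
python3 -m pendant '[[0,0,-0.05,0,0,0,0],[0,0,-0.1,0,0,0,0],[0,0,-0.12,0,0,0,0],[0,0,-0.12,0,0,0,0]]'
python3 -c "
from h import *
goal([.5278,-.237,.165],137.4)"
```

```text
t: 3.75
eef_pos: [0.4796, 0.1559, 0.3416]
orientation: [0.002, 0.181, 0.984, 0.001]
force: [-0.1, -0.1, -2.0]
finger_gap: 0.0119
grasp_force: 30.0
t 3.75 shift [-0.1846 -0.3502  0.0043] turn [ 0.22  0.2  21.79] grasp now [0.4805 0.1562 0.1696] toolx yaw 159.19 F [-0.1 -0.1 -2. ] M [ 0.07 -0.05  0.01] gap 0.0119 gf 30.0
```

```bash
python3 -m pendant '[[-0.185,-0.35,0.004,0,0,21.8,0],[-0.185,-0.35,0.004,0,0,21.8,0],[-0.185,-0.35,0.004,0,0,21.8,0],[-0.185,-0.35,0.004,0,0,21.8,0],[-0.185,-0.35,0.004,0,0,21.8,0],[-0.185,-0.35,0.004,0,0,21.8,0],[-0.185,-0.35,0.004,0,0,21.8,0],[-0.185,-0.35,0.004,0,0,21.8,0],[-0.185,-0.35,0.004,0,0,21.8,0],[-0.185,-0.35,0.004,0,0,21.8,0],[-0.185,-0.35,0.004,0,0,21.8,0]]'
cat > look.py <<'E'
from h import *
import sys
n=sys.argv[1]; s=bot.read_state(); g=s["eef_pos"]+Rq(s["orientation"]).apply([0,0,.172])
out=[]
for c in ("side","wrist"):
    cal=bot.get_calibration(c); im,d=bot.get_image(c); P=cloud(c,d,cal); out.append(im)
    np.savez(f"{c}_{n}.npz",im=im,d=d,P=P)
    z0=g[2]-.0467
    near=(d>0)&(np.hypot(P[...,0]-g[0],P[...,1]-g[1])<.07)
    k=near&(abs(P[...,2]-z0-.021)<.004); hsv=cv2.cvtColor(im,cv2.COLOR_BGR2HSV)
    q=P[k]; print(c,"disc pts",k.sum(), circ(cv2.convexHull(q[:,:2].astype(np.float32))[:,0],.042).round(4) if k.sum()>30 else "", "z",np.median(q[:,2]).round(4) if len(q) else "")
    q=P[near&(abs(P[...,2]-.07)<.004)]
    if len(q)>30: print("  tin",len(q),circ(cv2.convexHull(q[:,:2].astype(np.float32))[:,0]).round(4))
goal([.5278,-.237,.165],137.4)
cv2.imwrite(f"pics/{n}.png",cv2.resize(np.hstack(out),(800,300),interpolation=cv2.INTER_AREA))
E
python3 look.py hov
```

```text
t: 4.85
eef_pos: [0.527, -0.2364, 0.3335]
orientation: [-0.001, 0.363, 0.932, 0.0]
force: [-0.5, 0.1, -0.9]
finger_gap: 0.0118
grasp_force: 30.0
side disc pts 36 [ 0.5261 -0.2363] z 0.1353
  tin 1119 [ 0.5264 -0.2374  0.0521]
wrist disc pts 6592 [ 0.5269 -0.2357] z 0.137
  tin 3522 [ 0.528  -0.2362  0.0519]
t 4.95 shift [-0.001  -0.0003 -0.0029] turn [-0.02 -0.06  0.06] grasp now [ 0.5271 -0.236   0.1621] toolx yaw 137.46 F [-0.6  0.  -0.9] M [-0.03 -0.   -0.01] gap 0.012 gf 30.0
```

View pics/hov.png

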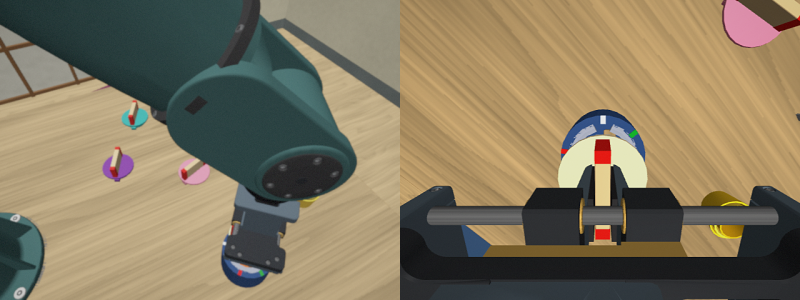

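The wrist view shows the lid gripped above the tin with its bar pointing at the white slot mark (603,118). The lid is about 1 mm off centre, so I correct that on the way down.

```bash
python3 -m pendant '[[-0.001,0,0.02,0,0,0,0],[-0.001,0,0.035,0,0,0,0],[-0.001,0,0.042,0,0,0,0],[-0.001,0,0.046,0,0,0,0],[-0.001,0,0.049,0,0,0,0],[-0.001,0,0.049,0,0,0,0]]'
python3 -c "
from h import *
goal([.5278,-.237,.1007],137.4)"
```

```text
t: 5.55
eef_pos: [0.5282, -0.2379, 0.2857]
orientation: [-0.0, 0.363, 0.932, 0.0]
force: [0.8, 0.7, -1.4]
finger_gap: 0.0121
grasp_force: 30.0
t 5.55 shift [0.0009 0.0004 0.013 ] turn [-0.   -0.   -0.02] grasp now [ 0.5282 -0.2379  0.1137] toolx yaw 137.38 F [ 0.8  0.7 -1.4] M [-0.03 -0.01  0.01] gap 0.0121 gf 30.0
```

```bash
python3 -m pendant '[[0,0,0.004,0,0,0,0],[0,0,0.008,0,0,0,0],[0,0,0.011,0,0,0,0],[0,0,0.0125,0,0,0,0],[0,0,0.0135,0,0,0,0],[0,0,0.0135,0,0,0,0]]'
python3 look.py seat
```

```text
t: 6.15
eef_pos: [0.5281, -0.2379, 0.2727]
orientation: [-0.0, 0.363, 0.932, 0.0]
force: [-5.8, 2.0, 10.4]
finger_gap: 0.0118
grasp_force: 30.0
side disc pts 94 [ 0.5192 -0.2319] z 0.0737
  tin 398 [ 0.5265 -0.2372  0.0522]
wrist disc pts 9121 [ 0.522  -0.2274] z 0.0755
  tin 5448 [ 0.528  -0.2363  0.052 ]
t 6.25 shift [ 0.0008  0.0004 -0.0643] turn [-0.01 -0.03 -0.01] grasp now [ 0.528  -0.2378  0.1007] toolx yaw 137.39 F [-5.3  2.2  9.9] M [ 0.29  0.79 -0.02] gap 0.0119 gf 30.0
```

Contact at 10 N, and the disc top reads 0.0755, so the lid is seated. I relieve the side load and then twist slowly.

```bash
python3 -m pendant '[[0.001,0,-0.0007,0,0,0,0],[0.001,0,-0.0007,0,0,0,0],[0.001,0,-0.0007,0,0,6,0],[0.001,0,-0.0007,0,0,12,0],[0.001,0,-0.0007,0,0,18,0],[0.001,0,-0.0007,0,0,24,0],[0.001,0,-0.0007,0,0,24,0]]'
python3 look.py tw1
```

```text
t: 6.95
eef_pos: [0.5275, -0.2372, 0.2729]
orientation: [0.0, 0.55, 0.835, 0.0]
force: [1.0, 0.8, 0.5]
finger_gap: 0.0116
grasp_force: 30.0
side disc pts 263 [ 0.5281 -0.2466] z 0.0743
  tin 683 [ 0.5267 -0.2376  0.0517]
wrist disc pts 8517 [ 0.5236 -0.2264] z 0.0758
  tin 5281 [ 0.5282 -0.2361  0.0521]
t 7.05 shift [ 0.      0.0004 -0.0641] turn [  0.    -0.   -23.84] grasp now [ 0.5275 -0.2372  0.1009] toolx yaw 113.56 F [ 0.5  1.  -1.6] M [ 0.24 -0.12  0.06] gap 0.0117 gf 30.0
```

View pics/tw1.png

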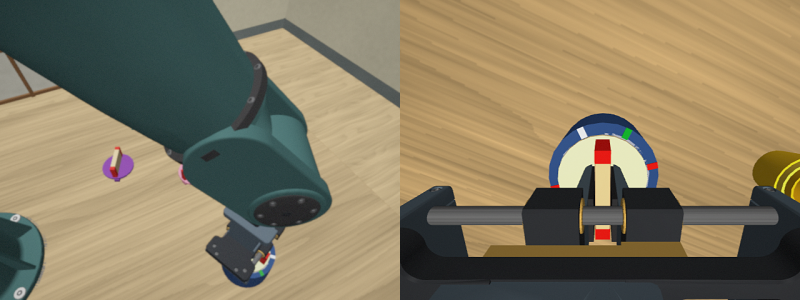

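The lid is flat with its bar midway between the white mark (582,132) and the green one (627,133), and the forces are low. The remaining turn is 26°.

```bash
python3 -m pendant '[[0,0,0,0,0,6,0],[0,0,0,0,0,12,0],[0,0,0,0,0,18,0],[0,0,0,0,0,23,0],[0,0,0,0,0,26,0],[0,0,0,0,0,26,0],[0,0,0,0,0,26,0]]'
cat >> look.py <<'E'
z=np.load(f"wrist_{n}.npz"); im,P=z["im"],z["P"]; marks(P,im,[.528,-.2362])
near=np.hypot(P[...,0]-.528,P[...,1]+.2362)<.05
b=P[near&(abs(P[...,2]-.109)<.004)]
if len(b)>30: v=np.linalg.svd(b[:,:2]-b[:,:2].mean(0),full_matrices=False)[2][0]; print("bar top pts",len(b),"yaw",np.degrees(np.arctan2(v[1],v[0])).round(1),"z",np.median(b[:,2]))
cv2.imwrite(f"pics/{n}c.png",cv2.resize(im[150:410,180:460],None,fx=2,fy=2,interpolation=3))
E
python3 look.py tw2
```

```text
t: 7.75
eef_pos: [0.5276, -0.2372, 0.273]
orientation: [0.0, 0.722, 0.692, 0.0]
force: [4.7, 0.6, -1.0]
finger_gap: 0.0119
grasp_force: 30.0
side disc pts 1122 [ 0.5246 -0.2527] z 0.0746
  tin 1292 [ 0.5261 -0.247   0.0442]
wrist disc pts 8017 [ 0.5291 -0.2251] z 0.076
  tin 5402 [ 0.5282 -0.2354  0.0516]
t 7.85 shift [ 0.0002  0.0003 -0.064 ] turn [ 2.000e-02  2.000e-02 -4.989e+01] grasp now [ 0.5276 -0.2372  0.101 ] toolx yaw 87.51 F [ 3.4  1.6 -1.3] M [ 0.3  -0.66  0.08] gap 0.0115 gf 30.0
  green 195 axis deg 86.7 conc 1.0 hist (array([80., 90.]), array([ 53, 142]))
  red 180 axis deg 37.0 conc 1.0 hist (array([30., 40.]), array([ 41, 139]))
  white 637 axis deg -64.4 conc 0.18 hist (array([-180., -170.,  -20.,  -10.,    0.,   10.,   20.,   30.,   40.,
         50.,   60.,   70.,   80.,   90.,  100.,  110.,  120.,  130.,
        140.,  150.,  160.,  170.,  180.]), array([  2,   3,   3,  12,  20,  22,  34,  21,   4,  47,  47,  38,  39,
        23,  48,  35,  20,  48, 146,   6,  10,   6,   3]))
bar top pts 3214 yaw -92.4 z 0.11008839306457559
```

View pics/tw2c.png

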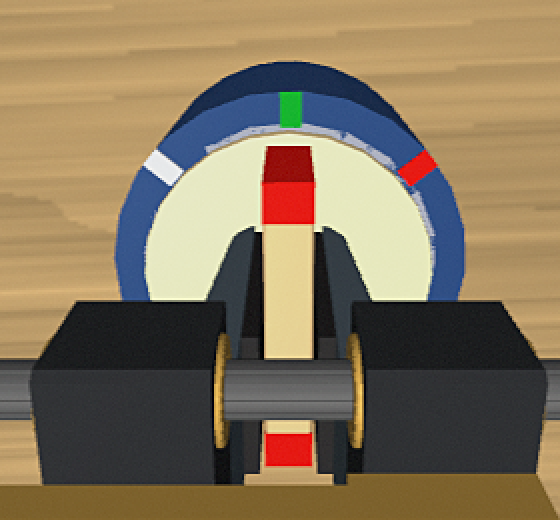

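The bar points straight at the green mark (290,110 in the crop), with bar yaw at 87.6° against 87.5° for green. The lid is flat with its underside at about 0.055, gripped at 30 N. I hold briefly and hand in.

```bash
python3 -m pendant '[[0,0,0,0,0,0,0],[0,0,0,0,0,0,0],[0,0,0,0,0,0,0]]'; python3 -c "
from bench import bot
print(bot.sign_off())"
```

```text
t: 8.15
eef_pos: [0.5275, -0.2372, 0.273]
orientation: [0.0, 0.723, 0.691, 0.0]
force: [3.5, 2.0, -1.3]
finger_gap: 0.012
grasp_force: 30.0
the job is handed in; nothing more can be done
None
```

I put the cream lid on the tin, turned it to the green halfway marks and handed the job in at 8.2 s with the grip still holding at 30 N; no verdict came back, and I did not re-measure the cups, car and whistle at the end.

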